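# Jack up the marver at its marked lift tab

## Robot

A 6-joint arm with a two-finger parallel gripper is mounted at the origin on a cart in front of the work surface, level with it; the furniture and walls round the work are solid. World frame = base frame: x ahead of the robot, y to its left, z up, the work surface at z = 0. Lengths are in m, angles in rad, forces in N, time in s.
With the tool pointing down it reaches from about 0.35 to 0.775 m from the base axis. Payload 7.3 kg.
Tool frame: the origin (TCP) lies midway between the tips of the shut fingers; the grasp point (between the pads) lies 19 mm behind it (robot.tcp_to_grasp is the distance from the TCP to the grasp point, in m); z points along the fingers, y is the line along which they close (so a half turn about z gives the same grasp; the last joint's range is limited). The gripper opens to 92 mm and grips with 3 to 60 N. Pads are 19 mm wide; open, the fingers measure 130 mm over their backs; the gripper's body (75 mm by 190 mm) begins 47 mm behind the grasp point.
Start: joints at [1.076, 0.342, 1.524, -0, 1.275, -0.146], TCP at [0.179, 0.493, 0.227] pointing down, gripper open.
Joint ranges: [-2.53, 2.53], [-0.77, 2.02], [0.04, 2.7], [-1, 4.14], [0.28, 2.66], [-3.11, 3.11]. Speed limits (rad/s): [2.57, 2.57, 3.14, 3.14, 3.14, 3.14].

## Interface

Orientations are given as [roll, pitch, yaw] about the fixed x, y, z axes, in that order (R = Rz(yaw) Ry(pitch) Rx(roll)).
In Python, from cell import readout, cams, ticket, robot gives the robot as it stands. The module is installed in compiled form; this text tells all that it offers.
- The arm moves only by the tool jog_arm, never from a script. Its argument "plan" is a list of rows, each a list of 5 numbers: the shift along the world's x, y, z each as a share of 0.08 m, from -1 to 1, then the turn about the world's z as a share of 90 degrees, from -1 to 1, then the opening, from -1 (shut) to 1 (fully open). A call has 1 to 12 rows; each row is the pose to reach, as a shift and turn from the pose commanded when the call began; what a row does not reach only later rows make up. A row lasts 1/10 s, in which the tool goes at most 50 mm and 8.59 degrees, less where a joint would pass 70% of its speed; a pose out of reach is approached as far as the arm can. A call with a number of a shift or a turn outside -1 to 1 is refused whole. A call with a gripper value outside its range is refused whole. The fingers move at their own pace and stop on an object; "squeeze" is the grip in N (left out, the last holds). Time passes only in rows, so rows that repeat a pose let the fingers close. It gives the time, the measured TCP pose, the force, the opening and the grip force at its end, in the units of the state.
- readout.observe(): the state, without advancing time (a new reading comes with each control period).
- cams.read_camera(name): name is "side" or "top"; returns the picture (480x640x3 uint8, blue, green, red); there is no depth.
- cams.calibration(name): a dict with "K" (3x3 intrinsics, pixels), "world_from_camera" (4x4, takes a point from camera to world coordinates). Camera axes: x right, y down, z forward; pixel columns grow to the right and rows downward; lengths in m; the calibration is good to about 2 mm. A picture is of the moment at which its call begins. calibration takes no time and is no camera call.
- ticket.hand_in(): hands the job in; it is judged then, once.
The state is a dict: "time": time; "qpos": joint angles; "qvel": joint speeds; "joint_efforts": joint torques, N m; "tool_pos": TCP position; "tool_rot": TCP orientation; "contact_force": force on the tool from outside, world axes, zero at the start; "torque": the same for the moment, N m; "opening": finger opening in m; "grip_force": force on a finger pad.
Only numpy, scipy, OpenCV 4.12 (cv2) and the standard library are available. Lean on these libraries where they do the work, as an engineer would, in place of code of your own. Each camera call takes 0.05 s, during which the arm holds its last target. There are 200 camera calls.

## Task

Set the red lever jack on the trolley with its saddle centred under the lift point of the yellow tab on the hinged steel marver plate. Give the handle a trial stroke: press it fully down so that the plate rises off its stand, and let it come fully up again until the plate lies back on its stand. Then press the handle fully down again and finish while still holding it down, so that the jack alone carries the raised plate; leave the scoop, brush and glass block where they are.

Things in the scene. Friction and masses are not known exactly. Their poses are not given: they have to be found in the camera images.
- marver_stand: Fixed grey stand under the marver, a steel plate 110 x 220 x 12 mm for working glass. Origin: centre of its underside, on the trolley top; +x to its back. Plate hinged along y at x=+45 mm; front edge at x=-55 mm, 70 to 82 mm high at rest. Three tabs 34 mm wide reach out in front to x=-107 mm at y=-92, 0, +92 mm; only the middle one is yellow. Below the plate's front all is free back to x=-25 mm.
- marver (a joint): Angle of the marver plate about its back hinge: 0 = lying on its stand, grows as its front edge rises (max 0.5). The plate weighs about 2 kg (about 8 N at the tab) and falls back by itself. With the jack fully pumped it reaches about 0.15 rad.
- lift_point (a point): Lift point: on the yellow tab's underside, below the red dot on its top, 85 mm in front (-x) of the stand's origin, 70 mm above the trolley top at rest (tab top 80 mm); moves with the plate.
- jack: Loose red lever jack, about 0.9 kg. Base plate 140 x 80 x 12 mm (x=+35 to -105 mm), 29 mm high over the rear 35 mm. Origin: on the underside, straight below the saddle. The handle points to -x from its pivot at x=-28, z=50 mm, which sits between two cheeks, 39 mm over the outside, 60 mm high, ending at x=-39 mm. Slides or can be carried; it must stand flat under the tab.
- carry_band (a point): Middle of the yellow band on the handle bar, 36 mm from the pivot, nearly over the jack's centre of mass; with the handle up at x=-60, z=66 mm of the jack. Bar here 18 mm wide, 12 mm thick, sloping 0.45 rad up to the rear. Gripped here from above (closing along the jack's y) the jack can be lifted and carried, as the handle bears against its upper stop.
- saddle (a point): Centre of the top face of the jack's saddle, a round steel disc 38 mm across, 58 mm above the jack's underside with the handle up; rises straight up by 70 mm per rad of handle (31 mm at full stroke).
- jack_handle (a joint): Angle of the jack handle: 0 = fully up (a spring returns it), 0.45 = fully down (end stop, bar level). There is no catch: let go, it comes up again. Pressing at the end takes about 3 to 5 N free and up to about 12 N lifting the plate.
- handle_end (a point): Point on the handle bar's centre line within the black rubber grip, 125 mm from the pivot: the place to press. The bar's top face is 6 mm above it. 105 mm above the trolley top when up, 50 mm when fully down.
- scoop: Loose aluminium scoop, 176 x 55 x 23 mm; leave alone. Origin under its middle.
- brush: Loose brush with a red handle, 186 x 30 x 20 mm; leave alone. Origin under its middle.
- cullet: Loose pale green glass block, 43 x 49 x 26 mm; leave alone. Origin under its middle.

How it is judged:
On the way, in this order (a step that is already met when the one before it is completed fails the run):
1. the jack stands on the trolley top, handle up, its saddle within 12 mm of the lift point seen from above (horizontal distance between saddle and lift_point below 0.012 m and height (world z) of jack below 0.005 m and angle between jack's own z axis and vertical below 0.06 rad and value of joint jack_handle below 0.1 rad and value of joint marver below 0.02 rad), for 0.2 s.
2. trial stroke: the handle is down (over 0.36 rad) and the jack has raised the plate by over 0.08 rad (horizontal distance between saddle and lift_point below 0.012 m and height (world z) of jack below 0.005 m and angle between jack's own z axis and vertical below 0.06 rad and value of joint jack_handle above 0.36 rad and value of joint marver above 0.08 rad and contact force between jack and marver_stand above 2 N and contact force between each of the arm, the fingers and marver_stand below 0.5 N), for 0.1 s.
3. the handle is up again (under 0.06 rad) and the plate lies on its stand (under 0.01 rad) (horizontal distance between saddle and lift_point below 0.012 m and height (world z) of jack below 0.005 m and angle between jack's own z axis and vertical below 0.06 rad and value of joint jack_handle below 0.06 rad and value of joint marver below 0.01 rad), for 0.1 s.
At the end, for the whole second after the job is handed in: The fingers hold the handle down (over 0.36 rad of 0.45, finger force over 2 N); the jack, flat on the trolley top with its saddle within 12 mm of the lift point, carries the plate raised by over 0.08 rad at rest; the robot does not touch the marver (all of step 2 and contact force between the fingers and jack above 2 N and velocity of joint each of marver, jack_handle below 0.05 rad/s); the arm keeps its last pose, push and grip.
It fails at once if the plate is raised with the saddle more than 20 mm from the lift point (value of joint marver above 0.04 rad and horizontal distance between saddle and lift_point above 0.02 m).
It fails at once if the scoop, the brush or the glass block is moved by more than 20 mm (distance of any of scoop, brush, cullet from where it was at the start of the episode above 0.02 m).
It also fails if it takes over 64 s, if anything falls off the work surface, if the arm or the gripper's body presses on something with over 40 N, if the wrist force passes 120 N, or if a joint passes its speed limit or range.

## Working session

There is one attempt and no reset: what is moved stays moved. The work goes in short steps, Python scripts to look and compute and a tool call to move; the robot and the scene stay as the last step left them, time stands still between calls to the robot, and variables do not carry over. Pictures are saved under pics/ and viewed, at most 10 in all, crops included, and the job is handed in when it is done.

Besides the shell and the picture viewer there is one more tool, called after "Call:" as a command line: name --pt "numbers of a row" for each row, then --argument value for the rest. jog_arm: Moves the arm, as the interface text tells. Shift numbers are shares of 0.08 m and turn numbers shares of 90 degrees, none past 1 either way. Its arguments: {"type":"object","properties":{"plan":{"type":"array"},"squeeze":{"type":"number"}},"required":["plan"]}

```bash
mkdir -p pics; python3 - <<'E'
from cell import readout, cams
import cv2,numpy as np
for n in("top","side"):
    cv2.imwrite(f"pics/{n}0.png",cams.read_camera(n)); c=cams.calibration(n); print(np.round(c["K"],1).tolist(),np.round(c["world_from_camera"],3).tolist())
s=readout.observe(); print(s)
E
```

```text
[[494.0, 0.0, 319.0], [0.0, 494.0, 239.5], [0.0, 0.0, 1.0]] [[-0.023, -0.988, 0.15, 0.433], [-1.0, 0.021, -0.018, 0.04], [0.014, -0.15, -0.989, 1.04], [0.0, 0.0, 0.0, 1.0]]
[[472.0, 0.0, 313.5], [0.0, 472.0, 245.8], [0.0, 0.0, 1.0]] [[0.999, 0.021, -0.043, 0.624], [0.047, -0.53, 0.846, -0.892], [-0.005, -0.847, -0.531, 0.672], [0.0, 0.0, 0.0, 1.0]]
{'time': 0.1, 'qpos': array([ 1.07597356e+00,  3.42642327e-01,  1.52495294e+00,  3.16945627e-06,
        1.27539961e+00, -1.46007927e-01]), 'qvel': array([ 0.00239465, -0.0010387 , -0.00319492, -0.00103146, -0.00016922,
       -0.00019816]), 'joint_efforts': array([ 6.30048999e-04, -4.32005739e+01, -2.44693226e+01,  7.18317926e-02,
        5.26710448e-02, -5.35054198e-05]), 'tool_pos': array([0.1792374 , 0.493054  , 0.22610905]), 'tool_rot': array([-3.14020580e+00, -2.07006790e-04,  2.79277675e+00]), 'contact_force': array([ 0.01976101, -0.62402443,  0.49803991]), 'torque': array([ 0.01566683, -0.03287859, -0.04919379]), 'grip_force': 0.0, 'opening': 0.09176880218192215}
```

View pics/top0.png

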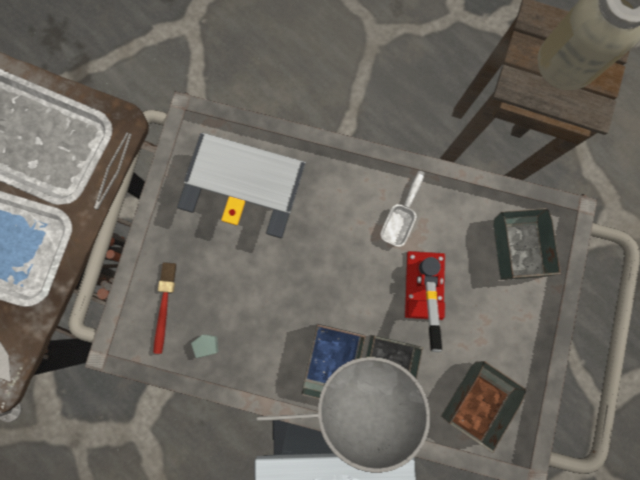

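View pics/side0.png

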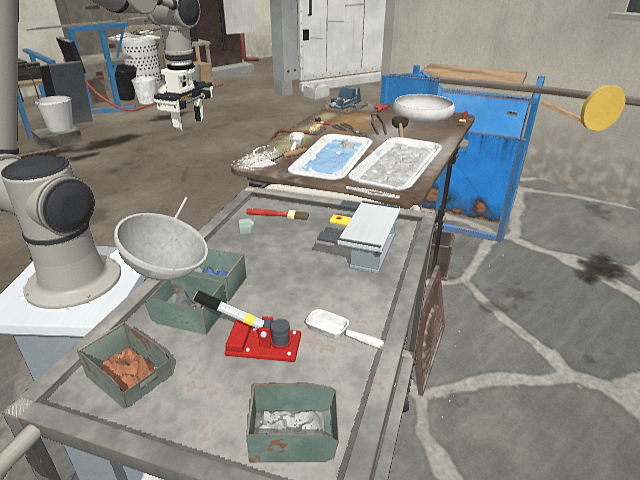

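The top view shows the red dot at about (232,212), the saddle at (431,266), the yellow band at (432,295) and the grip end at (435,338). In the side view they are at about dot (340,219), saddle (281,325) and band (250,320). Next I segment these and triangulate.

```bash
cat > h.py <<'E'
import cv2,numpy as np
from cell import cams
C={n:cams.calibration(n) for n in("top","side")}
def P(n):
    T=np.linalg.inv(C[n]["world_from_camera"]); return C[n]["K"]@T[:3]
def tri(a,b):
    X=cv2.triangulatePoints(P("top"),P("side"),np.float64(a).reshape(2,1),np.float64(b).reshape(2,1))[:,0]; return X[:3]/X[3]
def proj(n,X):
    v=P(n)@np.r_[X,1]; return v[:2]/v[2]
def onz(n,p,z):
    T=C[n]["world_from_camera"]; d=T[:3,:3]@np.linalg.inv(C[n]["K"])@np.r_[p,1.]
    return T[:3,3]+d*(z-T[2,3])/d[2]
def blobs(img,lo,hi,box,amin=5):
    h=cv2.cvtColor(img,cv2.COLOR_BGR2HSV); m=cv2.inRange(h,lo,hi)
    if lo[0]==0: m|=cv2.inRange(h,(170,lo[1],lo[2]),(180,255,255))
    k=np.zeros_like(m); x0,y0,x1,y1=box; k[y0:y1,x0:x1]=m[y0:y1,x0:x1]
    n,l,s,c=cv2.connectedComponentsWithStats(k)
    return [(int(s[i,4]),c[i].round(2),s[i,:4].tolist()) for i in range(1,n) if s[i,4]>=amin],k
E
python3 - <<'E'
from h import *
t=cv2.imread("pics/top0.png");s=cv2.imread("pics/side0.png")
Y=((20,130,120),(35,255,255));R=((0,150,80),(8,255,255))
for n,i,b in(("tabT",t,(210,190,255,230)),("bandT",t,(415,280,450,310)),("tabS",s,(320,205,360,235)),("bandS",s,(230,300,275,340))): print(n,"Y",blobs(i,*Y,b)[0])
for n,i,b in(("dotT",t,(222,203,242,222)),("dotS",s,(330,212,352,226))): print(n,"R",blobs(i,*R,b,2)[0])
b,m=blobs(t,*R,(395,240,455,330));print(b,cv2.minAreaRect(cv2.findNonZero(m)),cv2.boxPoints(cv2.minAreaRect(cv2.findNonZero(m))))
a=cv2.resize(t[235:360,380:480],None,fx=5,fy=4.8,interpolation=2)
a2=cv2.resize(s[280:370,185:305],None,fx=2.5,fy=2.5,interpolation=2)
a3=cv2.resize(t[190:235,210:255],None,fx=6,fy=6,interpolation=2)
o=np.zeros((600,800,3),np.uint8);o[:600,:500]=a;o[:225,500:800]=a2;o[230:500,510:780]=a3
cv2.imwrite("pics/c1.png",o)
E
```

```text
tabT Y [(421, array([232.9 , 210.28]), [221, 197, 24, 28])]
bandT Y [(70, array([431. , 294.5]), [427, 291, 9, 8])]
tabS Y [(149, array([339.66, 219.66]), [329, 215, 22, 11])]
bandS Y [(91, array([249.02, 318.91]), [243, 313, 12, 13])]
dotT R [(18, array([231.72, 211.89]), [230, 210, 5, 5])]
dotS R [(7, array([338.29, 217.57]), [337, 217, 4, 2])]
[(1513, array([421.2 , 286.48]), [405, 252, 40, 68])] ((425.2344970703125, 285.2923889160156), (38.98408889770508, 66.48715209960938), 1.6365771293640137) [[404.80096 317.9657 ]
 [406.69983 251.50569]
 [445.66803 252.61908]
 [443.76917 319.0791 ]]
```

View pics/c1.png

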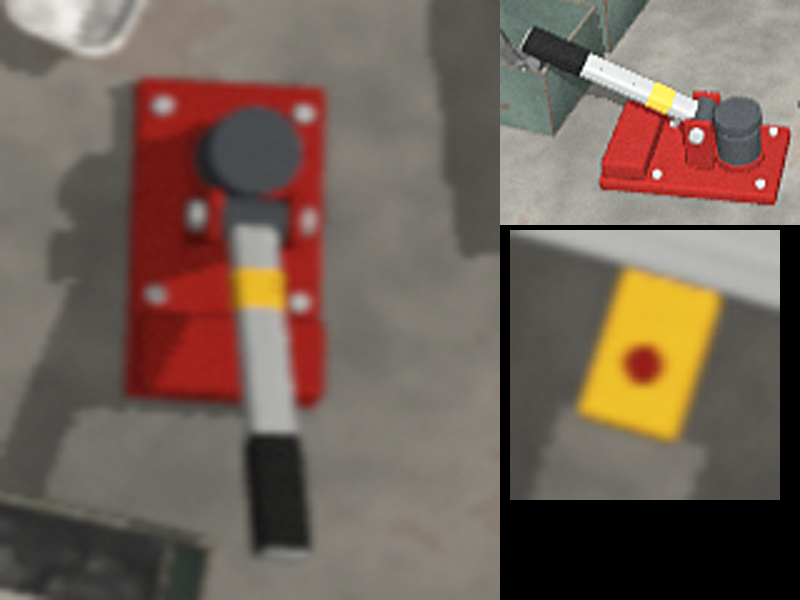

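The enlarged crop gives the saddle top centre at (431,266.2) in the top view and (280.2,322.8) in the side view. It also shows the jack and the tab's orientation clearly.

```bash
python3 - <<'E'
from h import *
r=lambda x:np.round(x,4)
dot=tri((231.72,211.89),(338.3,217.8));print("dot",r(dot),r(onz("top",(231.72,211.89),.08)))
band=tri((431,294.5),(249.02,318.91));print("band",r(band))
sad=tri((431,266.2),(280.2,322.8));print("saddle",r(sad),r(onz("top",(431,266.2),.058)))
b=onz("top",(431.4,294.5),.072); a=onz("top",(431,266.2),.058);d=a-b
print("yaw saddle-band",np.degrees(np.arctan2(d[1],d[0])),np.linalg.norm(d[:2]))
# base edges at z~.012 : box long edges left/right
f=lambda u,v,z:onz("top",(380+u/5,235+v/4.8),z)
for p,q in(((137,80),(126,396)),((326,90),(324,398))):
    A,B=f(*p,.012),f(*q,.029); B2=f(*q,.012);print("edge",np.degrees(np.arctan2(*(A-B)[[1,0]])),np.degrees(np.arctan2(*(A-B2)[[1,0]])),r(A),r(B))
A,B=f(137,80,.012),f(326,90,.012);print("front",r(A-B),np.degrees(np.arctan2(*(A-B)[[1,0]]))-90)
e=f(281,552,.118);print("tip",r(e),"yaw",np.degrees(np.arctan2(*(a-e)[[1,0]])),np.linalg.norm((a-e)[:2]))
g=lambda u,v,z:onz("top",(210+(u-510)/6,190+(v-230)/6),z)
for p,q in(((626,268),(578,412)),((722,295),(678,440))):
    A,B=g(*p,.08),g(*q,.08);print("tab",np.degrees(np.arctan2(*(A-B)[[1,0]])))
A,B=g(578,412,.08),g(678,440,.08);print(r(A-B),np.degrees(np.arctan2(*(A-B)[[1,0]]))-90)
# plate front/back edges in top
A,B=onz("top",(189,180),.082),onz("top",(294,209),.082);print(np.degrees(np.arctan2(*(A-B)[[1,0]]))-90,np.linalg.norm(A-B))
A,B=onz("top",(203,135),.082),onz("top",(302,161),.082);print(np.degrees(np.arctan2(*(A-B)[[1,0]]))-90,np.linalg.norm(A-B))
for n,p in(("cul",(204,346)),("brush",(160,310)),("brushhead",(168,270)),("scoop",(400,226)),("scooptip",(419,175)),("bin",(333,350)),("binTR",(363,336)),("bin2TR",(420,345)),("trolley bl",(97,360)),("tl",(180,97)),("grey pad R",(278,228)),("tabR",(255,243))): print(n,r(onz("top",p,.03)))
E
```

```text
dot [0.6365 0.1939 0.0796] [0.6379 0.1941 0.08  ]
band [ 0.4651 -0.196   0.0649]
saddle [ 0.5236 -0.1999  0.0603] [ 0.5236 -0.2006  0.058 ]
yaw saddle-band -5.875958677389708 0.0570820238476455
edge -6.117873999543566 -4.786793767103372 [ 0.5595 -0.1638  0.012 ] [ 0.4232 -0.1492  0.029 ]
edge -5.850286217047414 -3.903476800344116 [ 0.5534 -0.2433  0.012 ] [ 0.4205 -0.2297  0.029 ]
front [0.0061 0.0795 0.    ] -4.41028360440535
tip [ 0.364  -0.1865  0.118 ] yaw -5.017738256450739 0.16023683063728472
tab -17.872072709274654
tab -16.620560721929813
[0.01   0.0328 0.    ] -17.010078071492813
-16.90081621580849 0.2173321757253608
-16.30742877619771 0.2072313203077339
cul [0.3765 0.2564 0.03  ]
brush [0.4497 0.3456 0.03  ]
brushhead [0.5302 0.3314 0.03  ]
scoop [ 0.6115 -0.1475  0.03  ]
scooptip [ 0.7202 -0.1931  0.03  ]
bin [ 0.3624 -0.001   0.03  ]
binTR [ 0.3885 -0.0621  0.03  ]
bin2TR [ 0.368  -0.1761  0.03  ]
trolley bl [0.3544 0.4675 0.03  ]
tl [0.9034 0.314  0.03  ]
grey pad R [0.6125 0.1063 0.03  ]
tabR [0.5821 0.154  0.03  ]
```

The measurements agree with the text: dot height 0.0796, saddle 0.060, and base edge 79.5 mm. The lift point is at about (0.637, 0.194) with the stand yawed about -17°. The jack's saddle is at (0.5236, -0.200), yaw about -5.3°, so the grasp is at (0.464, -0.195) with a tool turn of +14.7°. I'll move there now.

Call:
jog_arm --pt "1 -1 0 0.163 1" --pt "1 -1 0 0.163 1" --pt "1 -1 0 0.163 1"

```text
time: 0.4
tool_pos: [0.2611, 0.4109, 0.2263]
tool_rot: [-3.14, 0.0, 3.051]
contact_force: [-0.2, 1.3, 0.2]
opening: 0.0918
grip_force: 0.0
```

Call:
jog_arm --pt "1 -1 0 0 1" --pt "1 -1 0 0 1" --pt "1 -1 0 0 1"

```text
time: 0.7
tool_pos: [0.3419, 0.3305, 0.2265]
tool_rot: [-3.14, 0.001, 3.045]
contact_force: [-1.4, 0.6, 0.0]
opening: 0.0919
grip_force: 0.0
```

Call:
jog_arm --pt "1 -1 0 0 1" --pt "1 -1 0 0 1" --pt "1 -1 0 0 1"

```text
time: 1.0
tool_pos: [0.4218, 0.2509, 0.2264]
tool_rot: [-3.141, 0.001, 3.045]
contact_force: [-0.1, 0.2, 1.0]
opening: 0.0919
grip_force: 0.0
```

Call:
jog_arm --pt "0.5 -1 0 0 1" --pt "0.5 -1 0 0 1"

```text
time: 1.2
tool_pos: [0.4596, 0.1727, 0.2264]
tool_rot: [3.141, -0.001, 3.05]
contact_force: [0.2, -1.1, -1.1]
opening: 0.0922
grip_force: 0.0
```

Call:
jog_arm --pt "0 -1 0 0 1" --pt "0 -1 0 0 1"

```text
time: 1.4
tool_pos: [0.459, 0.0917, 0.2263]
tool_rot: [-3.141, -0.001, 3.048]
contact_force: [0.2, -0.3, -0.7]
opening: 0.0917
grip_force: 0.0
```

Call:
jog_arm --pt "0 -1 0 0 1" --pt "0 -1 0 0 1"

```text
time: 1.6
tool_pos: [0.4589, 0.0119, 0.2266]
tool_rot: [3.142, -0.001, 3.048]
contact_force: [-1.0, 0.0, -0.5]
opening: 0.0916
grip_force: 0.0
```

Call:
jog_arm --pt "0 -1 0 0 1" --pt "0 -1 0 0 1"

```text
time: 1.8
tool_pos: [0.4591, -0.0682, 0.2266]
tool_rot: [3.142, -0.0, 3.048]
contact_force: [1.0, -0.0, 1.0]
opening: 0.0918
grip_force: 0.0
```

Call:
jog_arm --pt "0 -1 -0.5 0 1" --pt "0 -1 -0.5 0 1" --pt "0 -1 -0.5 0 1"

```text
time: 2.1
tool_pos: [0.4583, -0.1487, 0.1843]
tool_rot: [3.14, -0.004, 3.045]
contact_force: [-0.3, 0.5, -0.0]
opening: 0.0921
grip_force: 0.0
```

Call:
jog_arm --pt "0.07 -0.59 0 0 1" --pt "0.07 -0.59 -0.5 0 1" --pt "0.07 -0.59 -1 0 1" --pt "0.07 -0.59 -1 0 1"

```text
time: 2.5
tool_pos: [0.4623, -0.1909, 0.1028]
tool_rot: [3.137, -0.009, 3.049]
contact_force: [-1.0, 1.3, 0.2]
opening: 0.0919
grip_force: 0.0
```

Call:
jog_arm --pt "0 0 -0.3 0 1" --pt "0 0 -0.55 0 1" --pt "0 0 -0.73 0 1" --pt "0 0 -0.73 0 1"

```text
time: 2.9
tool_pos: [0.4652, -0.1925, 0.0486]
tool_rot: [3.141, -0.001, 3.05]
contact_force: [0.2, 0.2, 1.0]
opening: 0.0917
grip_force: 0.0
```

```bash
python3 - <<'E'
from h import *
t=cams.read_camera("top");s=cams.read_camera("side")
o=np.zeros((600,800,3),np.uint8)
o[:480,:400]=cv2.resize(t[230:350,375:475],None,fx=4,fy=4,interpolation=2);o[:480,400:]=cv2.resize(s[250:370,200:300],None,fx=4,fy=4,interpolation=2)
cv2.imwrite("pics/g1.png",o)
print("bowl rim",tri((375,358),(208,250)))
E
```

```text
bowl rim [ 0.35765267 -0.07007278  0.14066866]
```

View pics/g1.png

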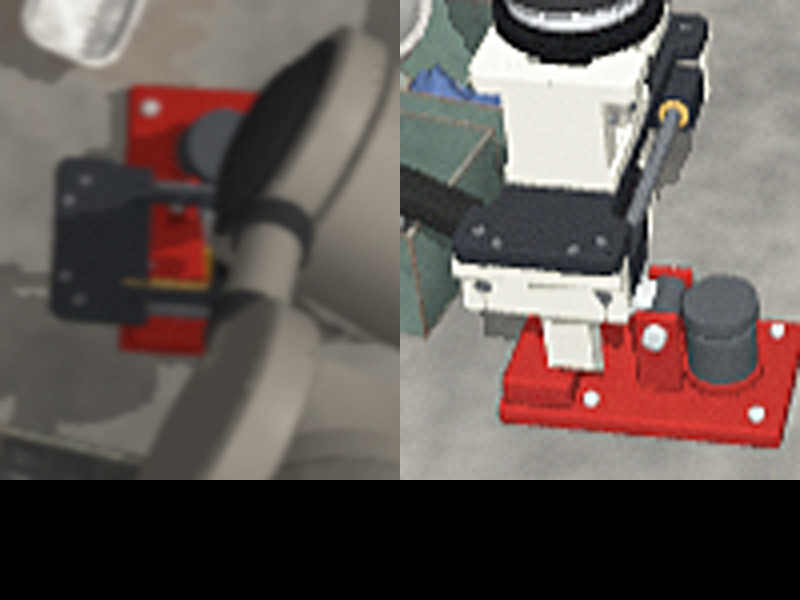

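The fingers straddle the handle at the yellow band, between the cheeks and the rear block. Next I close and lift 50 mm.

Call:
jog_arm --pt "0 0 0 0 -1" --pt "0 0 0 0 -1" --pt "0 0 0 0 -1" --pt "0 0 0 0 -1" --pt "0 0 0 0 -1" --pt "0 0 0 0 -1" --pt "0 0 0 0 -1" --pt "0 0 0 0 -1" --squeeze 50

```text
time: 3.8
tool_pos: [0.465, -0.1938, 0.0483]
tool_rot: [3.141, -0.0, 3.049]
contact_force: [0.1, -1.3, -0.1]
opening: 0.0324
grip_force: 0.0
```

Call:
jog_arm --pt "0 0 0.1 0 -1" --pt "0 0 0.25 0 -1" --pt "0 0 0.4 0 -1" --pt "0 0 0.55 0 -1" --pt "0 0 0.65 0 -1" --pt "0 0 0.65 0 -1"

```text
time: 4.4
tool_pos: [0.4655, -0.194, 0.1016]
tool_rot: [-3.141, 0.002, 3.049]
contact_force: [-0.2, -0.0, -9.5]
opening: 0.0171
grip_force: 49.9
```

```bash
python3 - <<'E'
from h import *
s=cams.read_camera("side")
cv2.imwrite("pics/g2.png",cv2.resize(s[230:370,170:340],None,fx=4,fy=4,interpolation=2))
E
```

```text
(no output)
```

View pics/g2.png

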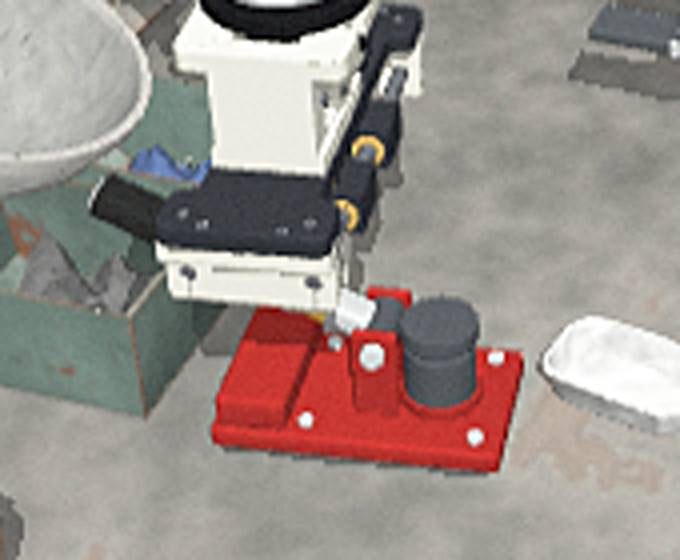

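The jack is lifted off the trolley (9.5 N) and hangs close to level. The fingers finished closing during the rise, so I check its actual height from the saddle's pixel, about (279.75,309.5).

```bash
python3 - <<'E'
from h import *
for dz in(0,.03,.035,.04,.045,.05): print(dz,proj("side",(.5236,-.2003,.058+dz)))
# base corners: front-right bottom corner in crop (500,468)->; rear-right bottom (213,441)
for u,v in((500,468),(213,441),(520,352)): print(170+u/4,230+v/4)
y=np.radians(-5.3);c,s=np.cos(y),np.sin(y);R=np.array([[c,-s],[s,c]])
for n,p in(("FR",(.035,-.04)),("RR",(-.105,-.04))):
  q=R@np.array(p)+(.5236,-.2003)
  for dz in(0,.035,.05): print(n,dz,proj("side",(*q,dz)))
E
```

```text
0 [280.06439902 323.84562972]
0.03 [279.39758129 311.89232571]
0.035 [279.28414386 309.85885846]
0.04 [279.17003337 307.8133258 ]
0.045 [279.05524379 305.75562003]
0.05 [278.93976906 303.68563216]
295.0 347.0
223.25 340.25
300.0 318.0
FR 0 [295.05588462 362.1716148 ]
FR 0.035 [294.58234887 348.87486659]
FR 0.05 [294.37330033 343.00484338]
RR 0 [224.71336445 355.0593129 ]
RR 0.035 [222.80804252 341.86430927]
RR 0.05 [221.96737433 336.04239559]
```

The jack is level and 37 mm up, but gripped near the fingertips. I'll set it down and regrip deeper.

Call:
jog_arm --pt "0 0 -0.2 0 -1" --pt "0 0 -0.35 0 -1" --pt "0 0 -0.45 0 -1" --pt "0 0 -0.47 0 -1" --pt "0 0 -0.47 0 0" --pt "0 0 -0.47 0 0" --pt "0 0 -0.47 0 0" --pt "0 0 -0.66 0 0" --pt "0 0 -0.66 0 0" --pt "0 0 -0.66 0 -1" --pt "0 0 -0.66 0 -1"

```text
time: 5.55
tool_pos: [0.4654, -0.1939, 0.048]
tool_rot: [-3.141, 0.001, 3.049]
contact_force: [0.6, -0.8, -0.1]
opening: 0.0344
grip_force: 0.0
```

Call:
jog_arm --pt "0 0 0 0 -1" --pt "0 0 0 0 -1" --pt "0 0 0 0 -1" --pt "0 0 0 0 -1" --pt "0 0 0 0 -1" --pt "0 0 0 0 -1"

```text
time: 6.15
tool_pos: [0.4652, -0.1943, 0.0479]
tool_rot: [-3.141, 0.001, 3.049]
contact_force: [-1.3, -4.6, 4.5]
opening: 0.0171
grip_force: 50.0
```

Call:
jog_arm --pt "0 0 0.15 0 -1" --pt "0 0 0.3 0 -1" --pt "0 0 0.45 0 -1" --pt "0.05 0 0.65 0 -1" --pt "0.05 0 0.65 0 -1"

```text
time: 6.65
tool_pos: [0.4707, -0.1943, 0.1019]
tool_rot: [-3.14, 0.005, 3.049]
contact_force: [-0.0, -1.4, -9.4]
opening: 0.0173
grip_force: 50.0
```

Call:
jog_arm --pt "0 0.2 0 0 -1" --pt "0 0.5 0 -0.05 -1" --pt "0 0.85 0 -0.1 -1" --pt "0 1 0 -0.13 -1"

```text
time: 7.05
tool_pos: [0.4673, -0.1106, 0.0986]
tool_rot: [3.14, -0.004, 2.843]
contact_force: [-1.0, -0.7, -9.2]
opening: 0.0175
grip_force: 50.0
```

Call:
jog_arm --pt "0 0.35 0 0 -1" --pt "0 0.7 0 0 -1" --pt "0 1 0 0 -1"

```text
time: 7.35
tool_pos: [0.4676, -0.0316, 0.0988]
tool_rot: [3.141, -0.003, 2.845]
contact_force: [0.3, -0.4, -8.9]
opening: 0.0174
grip_force: 50.0
```

Call:
jog_arm --pt "0 0.35 0 0 -1" --pt "0 0.7 0 0 -1" --pt "0 1 0 0 -1"

```text
time: 7.65
tool_pos: [0.4682, 0.0478, 0.099]
tool_rot: [-3.141, -0.001, 2.846]
contact_force: [5.7, -7.1, -8.8]
opening: 0.0173
grip_force: 50.2
```

Call:
jog_arm --pt "0 0.35 0 0 -1" --pt "0 0.7 0 0 -1" --pt "0 1 0 0 -1"

```text
time: 7.95
tool_pos: [0.4675, 0.128, 0.0988]
tool_rot: [-3.141, -0.002, 2.845]
contact_force: [0.6, -0.1, -10.3]
opening: 0.0174
grip_force: 50.0
```

Call:
jog_arm --pt "0 0.35 0 0 -1" --pt "0 0.7 0 0 -1" --pt "0.1 1 0 0 -1" --pt "0.1 1 0 0 -1"

```text
time: 8.35
tool_pos: [0.4768, 0.2094, 0.099]
tool_rot: [3.14, -0.0, 2.847]
contact_force: [0.3, -0.2, -10.0]
opening: 0.0176
grip_force: 49.9
```

Call:
jog_arm --pt "0.2 0.2 0 0 -1" --pt "0.35 0.35 0 0 -1" --pt "0.35 0.35 -0.3 0 -1" --pt "0.35 0.35 -0.5 0 -1" --pt "0.35 0.35 -0.5 0 -1" --pt "0.35 0.35 -0.5 0 -1"

```text
time: 8.95
tool_pos: [0.5043, 0.234, 0.0592]
tool_rot: [-3.141, -0.002, 2.845]
contact_force: [0.5, -1.1, -10.0]
opening: 0.0175
grip_force: 50.0
```

```bash
python3 - <<'E'
from h import *
from cell import readout
t=cams.read_camera("top");s=cams.read_camera("side")
o=np.zeros((600,800,3),np.uint8)
o[:480,:400]=cv2.resize(t[175:295,190:290],None,fx=4,fy=4,interpolation=2);o[:480,400:]=cv2.resize(s[180:300,260:360],None,fx=4,fy=4,interpolation=2)
cv2.imwrite("pics/g3.png",o);st=readout.observe();print(st["tool_pos"],st["tool_rot"])
E
```

```text
[0.5054829  0.23432211 0.06039334] [3.14063310e+00 1.24377192e-03 2.84453295e+00]
```

View pics/g3.png

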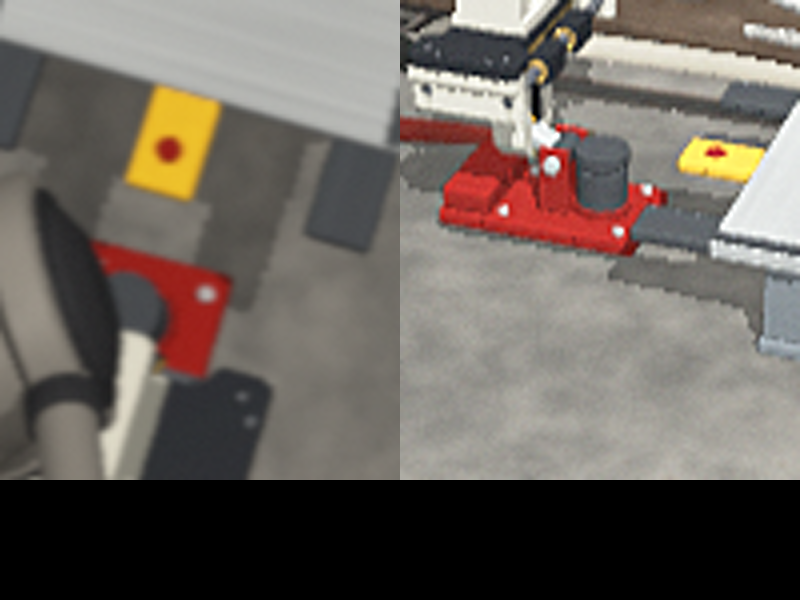

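In the top crop the saddle's right edge is at 168 and its upper edge at 272, so its centre is at about (222,252.5). In the side view it is at (310.75,217.5). The jack is level in front of the tab.

```bash
python3 - <<'E'
from h import *
print(tri((222,252.5),(310.75,217.5)), tri((231.72,211.89),(338.3,217.8)))
f=lambda u,v,z:onz("top",(190+u/4,175+v/4),z)
A,B=f(92,240,.024),f(233,275,.024);D=f(207,378,.024)
print(A,B,np.degrees(np.arctan2(*(A-B)[[1,0]]))-90,np.linalg.norm(A-B),np.degrees(np.arctan2(*(B-D)[[1,0]])))
y=np.radians(-17);c,s=np.cos(y),np.sin(y)
print("saddle from corner FR", B[:2]+np.array([[c,-s],[s,c]])@[-.035,.04])
E
```

```text
[0.5603133  0.21536272 0.06647649] [0.63650019 0.19392205 0.07957474]
[0.60165743 0.24166629 0.024     ] [0.5817349  0.16863767 0.024     ] -15.25922748809026 0.07569733326406518 -14.17371105430051
saddle from corner FR [0.55995911 0.21712287]
```

The saddle is at (0.560, 0.2165), matching the prediction from the grasp. Next I lower to about 5 mm clearance, slide in by (+0.0765, -0.0225), and set down.

Call:
jog_arm --pt "0 0 -0.09 0 -1" --pt "0 0 -0.09 0 -1" --pt "0.25 -0.07 -0.09 0 -1" --pt "0.5 -0.145 -0.09 0 -1" --pt "0.75 -0.22 -0.09 0 -1" --pt "0.955 -0.28 -0.09 0 -1" --pt "0.955 -0.28 -0.09 0 -1" --pt "0.955 -0.28 -0.12 0 -1" --pt "0.955 -0.28 -0.15 0 -1" --pt "0.955 -0.28 -0.15 0 -1"

```text
time: 10.05
tool_pos: [0.5807, 0.2118, 0.0486]
tool_rot: [-3.141, -0.0, 2.845]
contact_force: [-4.1, -2.8, -0.7]
opening: 0.0176
grip_force: 50.0
```

```bash
python3 - <<'E'
from h import *
t=cams.read_camera("top");s=cams.read_camera("side")
o=np.zeros((600,800,3),np.uint8)
o[:480,:400]=cv2.resize(t[175:295,190:290],None,fx=4,fy=4,interpolation=2);o[:480,400:]=cv2.resize(s[180:300,270:370],None,fx=4,fy=4,interpolation=2)
cv2.imwrite("pics/g4.png",o)
E
```

```text
(no output)
```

View pics/g4.png

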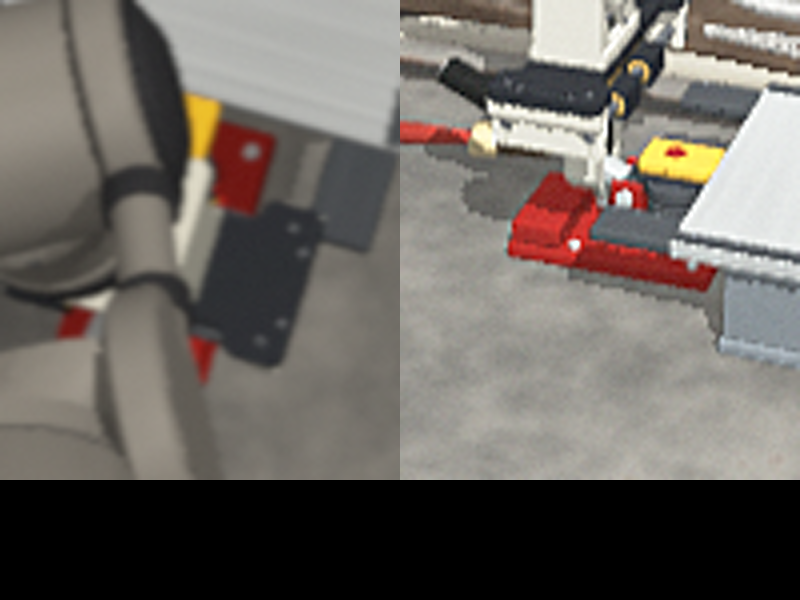

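The jack stands under the yellow tab. In the top crop its front-right corner is at (275,140). I'll release, rise, back off over the handle end, and verify.

Call:
jog_arm --pt "0 0 0 0 0.2" --pt "0 0 0 0 0.2" --pt "0 0 0 0 0.2" --pt "0 0 0 0 0.2" --pt "0 0 0 0 0.2" --pt "0 0 0.4 0 0.2" --pt "0 0 0.8 0 0.2" --pt "0 0 1 0 0.2"

```text
time: 10.95
tool_pos: [0.5827, 0.2122, 0.1305]
tool_rot: [3.139, 0.004, 2.845]
contact_force: [-0.2, 0.4, -0.2]
opening: 0.0549
grip_force: 0.0
```

Call:
jog_arm --pt "-0.5 0.15 0.25 0 -1" --pt "-1 0.31 0.25 0 -1" --pt "-1 0.31 0.25 0 -1" --pt "-1 0.31 0.25 0 -1" --pt "-1 0.31 0.25 0 -1" --pt "-1 0.31 0.25 0 -1"

```text
time: 11.55
tool_pos: [0.5025, 0.2363, 0.1473]
tool_rot: [3.141, 0.0, 2.844]
contact_force: [-0.9, 0.3, 0.6]
opening: 0.0116
grip_force: 0.0
```

Call:
jog_arm --pt "-1 0.9 0 0 -1" --pt "-1 0.9 0 0 -1" --pt "-1 0.9 0 0 -1" --pt "-1 0.9 0 0 -1"

```text
time: 11.95
tool_pos: [0.4212, 0.3094, 0.1474]
tool_rot: [3.142, 0.0, 2.847]
contact_force: [0.1, 0.1, -0.4]
opening: 0.0003
grip_force: 0.0
```

```bash
python3 - <<'E'
from h import *
t=cams.read_camera("top");s=cams.read_camera("side")
o=np.zeros((600,800,3),np.uint8)
o[:480,:400]=cv2.resize(t[175:295,180:280],None,fx=4,fy=4,interpolation=2);o[:480,400:]=cv2.resize(s[180:300,265:365],None,fx=4,fy=4,interpolation=2)
cv2.imwrite("pics/g5.png",o)
E
```

```text
(no output)
```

View pics/g5.png

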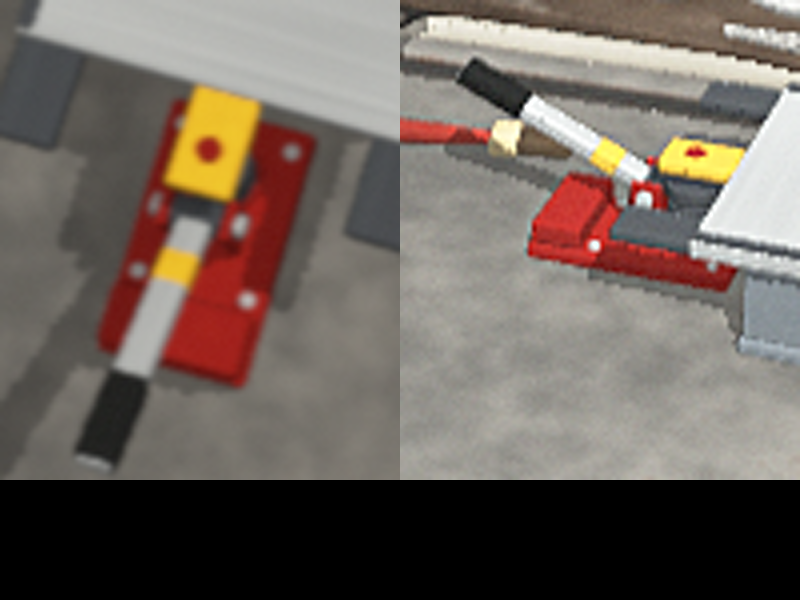

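The whole jack is now visible. In crop pixels its corners are FR (316,138), RR (243,387), RL (98,348) and FL (174,98), with the band at (176,266) and the bar tip at (95,462). I fit its pose to these.

```bash
python3 - <<'E'
from h import *
from scipy.optimize import least_squares
def fit(pts,x0):
    def res(p):
        c,s=np.cos(p[2]),np.sin(p[2])
        return np.concatenate([proj("top",(p[0]+c*m[0]-s*m[1],p[1]+s*m[0]+c*m[1],m[2]))-np.array(q) for m,q in pts])
    r=least_squares(res,x0,loss="soft_l1"); return r.x,res(r.x).round(1)
g=lambda u,v:(180+u/4,175+v/4)
x,r=fit([((.035,-.04,.012),g(316,138)),((-.105,-.04,.027),g(243,387)),((-.105,.04,.027),g(98,348)),((-.0605+.003,0,.072),g(176,266))],[.637,.194,-.3])
print(x[:2],np.degrees(x[2]),r)
h=lambda u,v:(380+u/5,235+v/4.8)
x2,r2=fit([((.035,-.04,.012),h(326,90)),((.035,.04,.012),h(137,80)),((-.105,-.04,.027),h(324,402)),((-.105,.04,.027),h(126,398)),((-.0575,0,.072),h(259,289))],[.523,-.2,-.1])
print("check initial (saddle .5236,-.2005):",x2[:2],np.degrees(x2[2]),r2)
print("lift",onz("top",g(209,149),.08), onz("top",(231.72,211.89),.08))
c,s=np.cos(x[2]),np.sin(x[2])
for d in(.1406,.153): print("press",x[0]-d*c,x[1]-d*s)
E
```

```text
[0.63527095 0.19427023] -15.408764180023969 [ 0.4 -0.9  0.   0.1 -1.3  0.4  0.4  0.2]
check initial (saddle .5236,-.2005): [ 0.52288625 -0.2001381 ] -5.403032794487303 [-0.  -0.3 -0.1 -0.9  0.1  2.1  0.5  0.1 -0.4 -0.1]
lift [0.63718115 0.19300857 0.08      ] [0.63792898 0.19405621 0.08      ]
press 0.49972484435154557 0.23162815043167825
press 0.48777056517275474 0.23492287489899383
```

The saddle is within about 3 mm of the lift point. I'll go over the handle end and press in small steps.

Call:
jog_arm --pt "0.5 -0.5 0 0 -1" --pt "0.98 -0.96 0 0 -1" --pt "0.98 -0.96 -0.2 0 -1" --pt "0.98 -0.96 -0.25 0 -1" --pt "0.98 -0.96 -0.25 0 -1" --squeeze 20

```text
time: 12.55
tool_pos: [0.4996, 0.2308, 0.1266]
tool_rot: [-3.14, -0.002, 2.842]
contact_force: [0.1, 0.2, 0.6]
opening: 0.0001
grip_force: 0.0
```

Call:
jog_arm --pt "0 0 -0.1 0 -1" --pt "-0.01 0 -0.2 0 -1" --pt "-0.03 0.01 -0.3 0 -1" --pt "-0.05 0.01 -0.4 0 -1" --pt "-0.07 0.02 -0.5 0 -1" --pt "-0.07 0.02 -0.5 0 -1"

```text
time: 13.15
tool_pos: [0.4933, 0.234, 0.0871]
tool_rot: [3.142, -0.001, 2.845]
contact_force: [-3.1, 0.1, 10.7]
opening: 0.0001
grip_force: 4.8
```

Call:
jog_arm --pt "-0.02 0.01 -0.1 0 -1" --pt "-0.04 0.01 -0.2 0 -1" --pt "-0.05 0.02 -0.3 0 -1" --pt "-0.06 0.02 -0.35 0 -1" --pt "-0.06 0.02 -0.35 0 -1"

```text
time: 13.65
tool_pos: [0.489, 0.2354, 0.0596]
tool_rot: [3.141, -0.0, 2.845]
contact_force: [-3.2, 0.2, 11.3]
opening: 0.0004
grip_force: 5.3
```

Call:
jog_arm --pt "0 0 -0.03 0 -1" --pt "0 0 -0.03 0 -1" --pt "0 0 -0.03 0 -1"

```text
time: 13.95
tool_pos: [0.4888, 0.2355, 0.0576]
tool_rot: [3.141, -0.0, 2.845]
contact_force: [-4.2, 1.5, 11.1]
opening: 0.0007
grip_force: 5.4
```

```bash
python3 - <<'E'
from h import *
s=cams.read_camera("side");cv2.imwrite("pics/g6.png",cv2.resize(s[170:300,230:400],None,fx=4,fy=4,interpolation=2))
b=blobs(s,(20,130,120),(35,255,255),(320,195,365,235))[0];print(b)
b=blobs(s,(0,150,80),(8,255,255),(325,200,355,226),2)[0];print(b)
L=np.array([.637,.194]);y=np.radians(-17)
for a in(0,.08,.1,.15,.17):
  r=np.array([-.130,.062+.0]);q=L+np.array([np.cos(y),np.sin(y)])*.130
  X=-.130*np.cos(a)+.010*np.sin(a);Z=.07+.130*np.sin(a)+.010*np.cos(a)
  print(a,proj("side",(*(q+X*np.array([np.cos(y),np.sin(y)])),Z)))
E
```

```text
[(165, array([341.28, 213.22]), [331, 207, 22, 13])]
[(8, array([340.25, 211.  ]), [339, 210, 4, 3]), (4, array([327.75, 220.25]), [327, 220, 3, 2]), (8, array([332.62, 222.25]), [332, 220, 2, 6])]
0 [339.10812997 217.50142298]
0.08 [339.65098382 214.07275317]
0.1 [339.83494539 213.22424523]
0.15 [340.37932621 211.12176229]
0.17 [340.63084057 210.28916132]
```

View pics/g6.png

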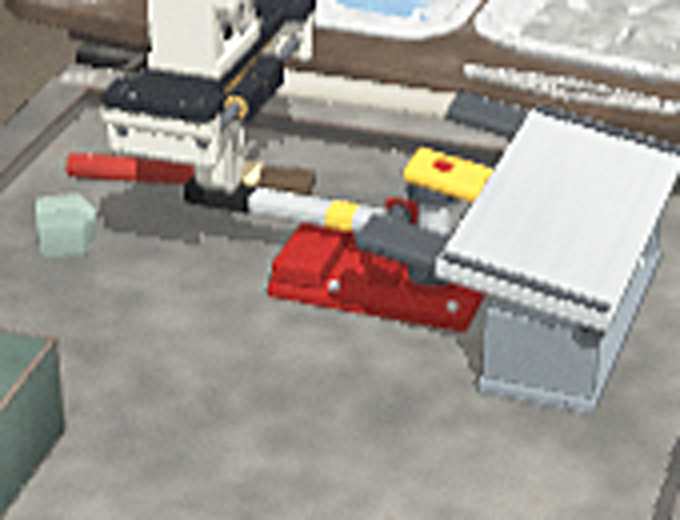

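The bar is level and the plate is raised: the dot is at (340.3,211), which corresponds to about 0.15 rad. Now I let it come fully up, then press again.

Call:
jog_arm --pt "0.02 -0.01 0.1 0 -1" --pt "0.04 -0.01 0.2 0 -1" --pt "0.06 -0.02 0.3 0 -1" --pt "0.07 -0.02 0.4 0 -1" --pt "0.09 -0.02 0.5 0 -1" --pt "0.11 -0.03 0.6 0 -1" --pt "0.12 -0.03 0.7 0 -1" --pt "0.13 -0.04 0.8 0 -1" --pt "0.13 -0.04 0.9 0 -1" --pt "0.13 -0.04 0.9 0 -1" --pt "0.13 -0.04 0.9 0 -1" --pt "0.13 -0.04 0.9 0 -1"

```text
time: 15.2
tool_pos: [0.4993, 0.2318, 0.1286]
tool_rot: [-3.141, -0.001, 2.845]
contact_force: [-0.1, -0.5, 0.8]
opening: 0.0002
grip_force: 0.0
```

```bash
python3 - <<'E'
from h import *
from cell import readout
s=cams.read_camera("side");t=cams.read_camera("top")
print(blobs(s,(0,150,80),(8,255,255),(333,205,352,226),2)[0],blobs(s,(20,130,120),(35,255,255),(270,190,325,235))[0])
print(blobs(t,(20,130,120),(35,255,255),(210,190,245,250))[0])
o=np.zeros((480,800,3),np.uint8)
o[:,:400]=cv2.resize(t[175:295,180:280],None,fx=4,fy=4,interpolation=2);o[:,400:]=cv2.resize(s[180:300,265:365],None,fx=4,fy=4,interpolation=2)
cv2.imwrite("pics/g7.png",o);print(readout.observe()["contact_force"])
E
```

```text
[(7, array([338.29, 217.57]), [337, 217, 4, 2])] [(45, array([316.47, 218.67]), [313, 215, 8, 9])]
[(404, array([233.03, 210.38]), [222, 197, 23, 28]), (67, array([223.49, 240.94]), [219, 237, 10, 9])]
[ 0.17477861 -0.49549157 -0.46055031]
```

View pics/g7.png

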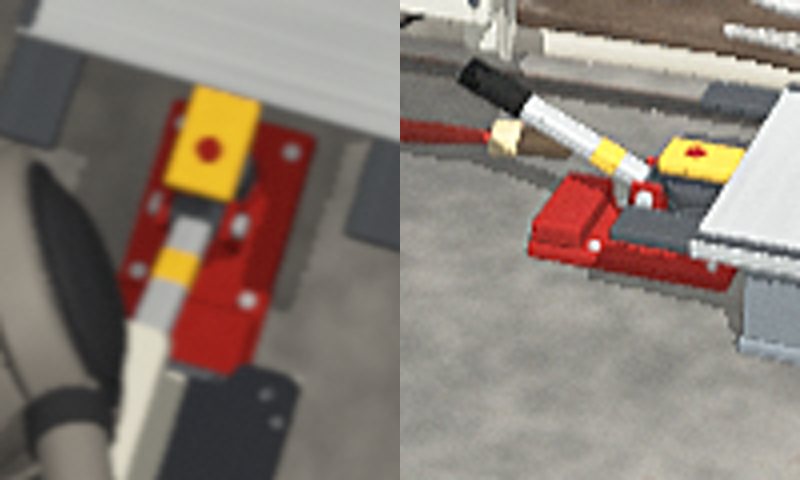

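The handle is fully up, the plate is back on its stand (dot at 338.3,217.6 as at the start), and the jack has not moved. Now the final press.

Call:
jog_arm --pt "0 0 -0.15 0 -1" --pt "0 0 -0.25 0 -1" --pt "-0.02 0.01 -0.35 0 -1" --pt "-0.04 0.01 -0.45 0 -1" --pt "-0.06 0.02 -0.55 0 -1" --pt "-0.08 0.02 -0.65 0 -1" --pt "-0.1 0.03 -0.75 0 -1" --pt "-0.12 0.03 -0.84 0 -1" --pt "-0.13 0.04 -0.9 0 -1" --pt "-0.13 0.04 -0.9 0 -1" --pt "-0.13 0.04 -0.9 0 -1" --pt "-0.13 0.04 -0.9 0 -1"

```text
time: 16.5
tool_pos: [0.4897, 0.2348, 0.0576]
tool_rot: [3.141, 0.001, 2.845]
contact_force: [-1.3, -2.7, 11.0]
opening: 0.0009
grip_force: 5.2
```

Call:
jog_arm --pt "0 0 0 0 -1" --pt "0 0 0 0 -1" --pt "0 0 0 0 -1" --pt "0 0 0 0 -1"

```text
time: 16.9
tool_pos: [0.4897, 0.2348, 0.0577]
tool_rot: [3.141, 0.001, 2.845]
contact_force: [-2.9, -2.0, 9.8]
opening: 0.0001
grip_force: 5.2
```

```bash
python3 - <<'E'
from h import *
from cell import readout,ticket
s=cams.read_camera("side")
b=blobs(s,(0,150,80),(8,255,255),(334,203,352,220),2)[0];o=readout.observe()
print(b,o["tool_pos"],o["contact_force"])
if len(b) and b[0][1][1]<212.5 and o["tool_pos"][2]<.060 and o["contact_force"][2]>5: print(ticket.hand_in())
E
```

```text
[(8, array([340.25, 211.  ]), [339, 210, 4, 3])] [0.4897053  0.23483546 0.05770771] [-2.60196237 -1.47115383 10.82540842]
the job is handed in; nothing more can be done
None
```

I handed in the job at about 17 s with the jack about 3 mm or less from the lift point, the trial stroke done, and the handle held down with about 11 N so the jack carries the plate at about 0.15 rad; the verdict was not shown.

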